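# Clear the sloped rest and set the steel plate on it

### The arm

A 6-joint arm with a two-finger parallel gripper is mounted at the origin on a cart in front of the work surface, level with it; the furniture and walls round the work are solid. World frame = base frame: x ahead of the robot, y to its left, z up, the work surface at z = 0. Lengths are in mm, angles in rad, forces in N, time in s.
With the tool pointing down it reaches from about 350 to 875 mm from the base axis. Payload 4.2 kg.
Tool frame: the origin (TCP) lies between the finger pads; the fingertips stand 14 mm ahead of it and the grasp point (between the pads) lies 5 mm behind it; z points along the fingers, y is the line along which they close (so a half turn about z gives the same grasp; the last joint's range is limited). The gripper opens to 85 mm and grips with 20 to 120 N. Pads are 22 mm wide; open, the fingers measure 114 mm over their backs; the gripper's body (76 mm by 85 mm) begins 54 mm behind the grasp point. The pads swing forward as they close: fully open they stand 13 mm farther back than shut.
Start: joints at [-1.048, 0.385, 0.008, 0, -1.194, -0.259], TCP at [162.986, -603.353, 245.312] pointing down, gripper open.
Joint ranges: [-3.14, 3.14], [-1.21, 2.06], [-1.07, 1.41], [-3.16, 2.05], [-2.99, -0.16], [-3.1, 3.1]. Speed limits (rad/s): [2.79, 2.79, 3.14, 3.14, 3.14, 3.14].

### API

Orientations are given as a unit quaternion [x, y, z, w].
In Python, from bench import * gives the robot as it stands.
- The arm moves only by the tool carry_out, never from a script. Its argument "motion" is a list of rows, each a list of 7 numbers: the turn, a rotation vector about the tool's x, y, z in rad, then the shift along the tool's x, y, z in mm, then the opening, from -1 (shut) to 1 (fully open), so that 0 is half open. A call has 1 to 5 rows; each row is the pose to reach, as a shift and turn from the pose commanded when the call began, along the tool's axes at that moment; what a row does not reach only later rows make up. A row lasts 1/8 s, in which the tool goes at most 62.5 mm and 10.7 degrees, less where a joint would pass 70% of its speed; a pose out of reach is approached as far as the arm can. A call with a gripper value outside its range is refused whole. The fingers move at their own pace and stop on an object; the grip force is fixed at half the most. Time passes only in rows, so rows that repeat a pose let the fingers close. It gives the time, the measured TCP pose, the force, the opening and the grip force at its end, in the units of the state.
- read_state(): the state, without advancing time (a new reading comes with each control period).
- get_image(name): name is "scene" or "top"; returns a dict with "color" (420x560x3 uint8, blue, green, red), "mtx" (3x3 intrinsics, pixels), "position" and "orientation" of the camera in the world. Camera axes: x right, y down, z forward; pixel columns grow to the right and rows downward; lengths in mm; the calibration is good to about 2 mm. A picture is of the moment at which its call begins. There is no depth.
- job_done(): hands the job in; it is judged then, once.
The state is a dict: "clock": time; "joints": joint angles; "joint_vel": joint speeds; "joint_efforts": joint torques, N m; "position": TCP position; "ee_rot": TCP orientation; "contact_force": force on the tool from outside, world axes, zero at the start; "wrist_torque": the same for the moment, N m; "gripper_width": finger opening in mm; "grasp_force": force on a finger pad.
Only numpy, scipy, OpenCV 4.12 (cv2) and the standard library are available. Lean on these libraries where they do the work, as an engineer would, in place of code of your own. Each camera call takes 0.05 s, during which the arm holds its last target. There are 200 camera calls.

### The job

The steel plate belongs on the sloped wooden rest, but a ring clamp lies across the rest and a charcoal block sits on the plate. First clear the clamp and the charcoal into the shallow tray, both lying down on its floor and let go; then lay the steel plate gently on the sloped rest, flat on both rails between the side cheeks with its lower long edge fully down against the two brass pins. Leave the black bottle, the film canister and the paste pot standing where they are.

Things in the scene. Friction and masses are not known exactly. Their poses are not given: they have to be found in the camera images.
- rest: Foot of the wooden rest, fixed to the bench: dark board 130 x 124 x 12 mm, origin under its centre, z up, x toward the high rear of the slope (away from the robot at yaw 0). It carries the sloped bed, whose rear end is 82 mm above the bench. Two brass stop pins, 8 mm thick, stand 22 mm out of the bed at bed x = -33, y = +-36 mm; between them and in front of them is free air for a finger.
- bed: Sloped bed, part of the rest, tilted 28 degrees. Origin = seat: where the centre of the plate's underside must come, 60 mm above the bench. x up the slope, y across, z square out of it. Rails at y +-25 to +-52 mm, tops at z = 0, x -37 to 47; finger gap 50 mm wide between them. Cheeks at y +-52 to +-60 stand 5 mm higher. The plate's lower long edge rests on the two pins at x = -29.
- tray: Shallow open tray of light wood with a grey felt floor, fixed: outside 200 (x) x 160 (y) x 24 mm high, walls 5 mm, floor 5 mm thick (its felt is only look), inside 190 x 150 mm. Origin at the centre of the underside, z up. Empty at the start.
- ring_clamp: Wooden ring clamp, loose, about 70 g, 30 mm wide (x), 133 long (y from -71 to +62), 23 thick (z); origin on its underside, under its middle. At the start it lies across the rest on the tops of the cheeks (underside 5 mm above the rails), its y along the bed's y, tilted with the slope, its lower side against the brass pins.
- steel_plate: Ground steel flattening plate, bright grey, loose, about 360 g, 58 (x) x 92 (y) x 9 mm (z); origin at the centre of its underside. At the start it lies flat on the bench with the charcoal block on it. Mind the lamp shade over the back of the bench: its lower side is 0.24 m up, from world x = 0.69 m on, y = -0.42 to 0.08 m.
- charcoal_block: Black charcoal soldering block, loose, about 90 g, 36 (x) x 60 (y) x 24 mm (z); origin at the centre of its underside. At the start it lies flat on the steel plate, turned a little.
- black_bottle: Black plastic dropper bottle, bystander, loose, 45 mm diameter, 80 mm tall, standing; origin under its centre.
- film_can: Black film canister, bystander, loose, 34 mm diameter, 48 mm tall, standing; origin under its centre.
- paste_pot: White pot with a tan lid, bystander, loose, 65 mm diameter, 29 mm tall, standing near the steel plate; origin under its centre.

How it is judged:
By the outcome, as a careful person would: the job done as asked, in the order asked, and still so for the second after the job is handed in, with the robot touching nothing.
It also fails if it takes over 72 s, if anything falls off the work surface, if the arm or the gripper's body presses on something with over 40 N, if the wrist force passes 120 N, or if a joint passes its speed limit or range.

## Working session

There is one attempt and no reset: what is moved stays moved. The work goes in short steps, Python scripts to look and compute and a tool call to move; the robot and the scene stay as the last step left them, time stands still between calls to the robot, and variables do not carry over. Pictures are saved under pics/ and viewed, at most 12 in all, crops included, and the job is handed in when it is done.

Besides the shell and the picture viewer there is one more tool, called after ">>>" as name([rows], argument=value, ...), one row to a line, values as JSON. carry_out: Moves the arm, as the interface text tells. Its arguments: {"type":"object","properties":{"motion":{"type":"array"}},"required":["motion"]}

```bash
ls; mkdir -p pics
python3 - <<'E'
from bench import *
import cv2
s=read_state();print(s)
for n in("scene","top"):
    i=get_image(n);cv2.imwrite(f"pics/{n}0.png",i["color"]);print(n,i["mtx"],i["position"],i["orientation"])
E
```

```text
pics
{'clock': 0.0, 'joints': array([-1.04840257e+00,  3.85566277e-01,  6.60663683e-03, -5.13266623e-04,
       -1.19401846e+00, -2.58567251e-01]), 'joint_vel': array([ 5.44861068e-05,  1.54400688e-03,  3.20999457e-04,  8.48725571e-05,
       -1.19930107e-03,  8.48368128e-04]), 'joint_efforts': array([ 1.23381811e-03, -3.92289197e+01,  1.88403726e+01,  4.18602660e+00,
       -4.60363590e-03, -1.86178134e-06]), 'position': array([ 162.83701913, -602.82579147,  244.20607079]), 'ee_rot': array([-1.31437071e-01,  9.91323887e-01,  1.09956387e-03, -1.94653773e-04]), 'contact_force': array([-0.50826679,  0.05975617, -0.26115105]), 'wrist_torque': array([-0.0460539 , -0.01872106, -0.0235224 ]), 'grasp_force': 0.0, 'gripper_width': 85.29274003362248}
scene [[427.20668381   0.         277.92993297]
 [  0.         427.20668381 210.8012069 ]
 [  0.           0.           1.        ]] [ 97.51892707 687.26658535 491.57399361] [-0.2451491   0.82020579 -0.49723278  0.1411522 ]
top [[540.80710171   0.         270.72513705]
 [  0.         540.80710171 219.55150772]
 [  0.           0.           1.        ]] [ 375.35026158    1.37703828 1027.82968472] [ 0.71277112 -0.69574461  0.06491937 -0.06068149]
```

View pics/scene0.png

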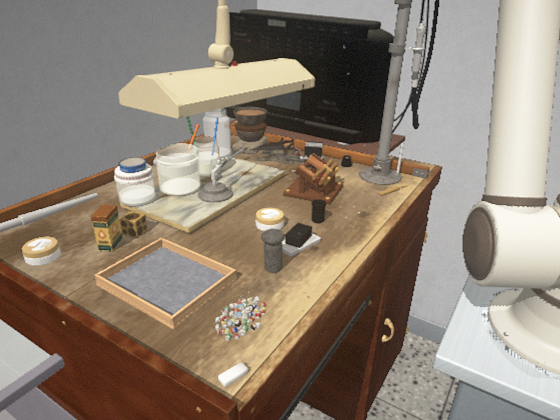

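View pics/top0.png

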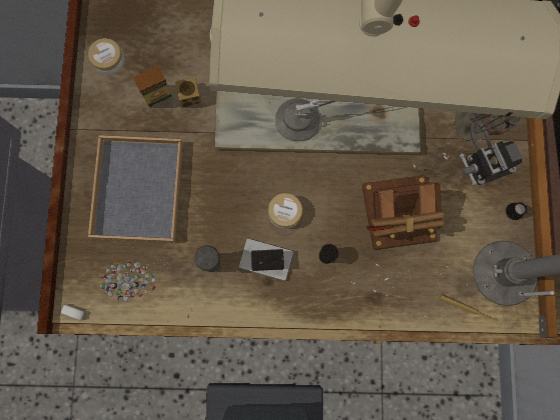

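The scene view shows the rest with the clamp across it at about (314,180), plate and charcoal at (300,238), bottle at (272,250), and tray at (165,278). In the top view the tray is at (136,189), plate at (266,260), charcoal at (268,260), bottle at (207,258), can at (329,254), pot at (285,210), and rest at (402,213). I'll crop closer.

```bash
cat > h.py <<'E'
import numpy as np, cv2
from scipy.spatial.transform import Rotation as R
from bench import *
def ray(im,uv):
    d=np.linalg.solve(im["mtx"],[uv[0],uv[1],1.]);return R.from_quat(im["orientation"]).apply(d)
def onplane(im,uv,z):
    d=ray(im,uv);p=np.array(im["position"]);return p+d*(z-p[2])/d[2]
def proj(im,p):
    c=R.from_quat(im["orientation"]).inv().apply(np.array(p,float)-im["position"]);q=c@np.array(im["mtx"]).T;return q[...,:2]/q[...,2:]
E
python3 - <<'E'
import cv2
a=cv2.imread("pics/top0.png")
L=cv2.resize(a[220:300,180:350],None,fx=4.7,fy=4.7,interpolation=cv2.INTER_CUBIC)[:,:799]
Rr=cv2.resize(a[165:260,350:460],None,fx=6,fy=6,interpolation=cv2.INTER_CUBIC)
cv2.imwrite("pics/c1.png",L);cv2.imwrite("pics/c2.png",Rr)
E
```

```text
(no output)
```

View pics/c1.png

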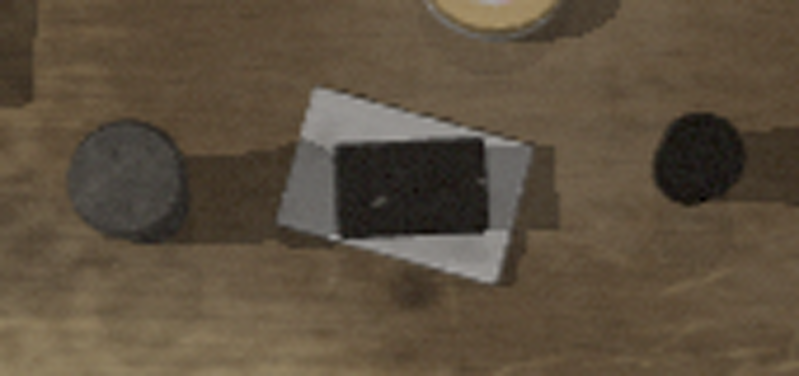

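View pics/c2.png

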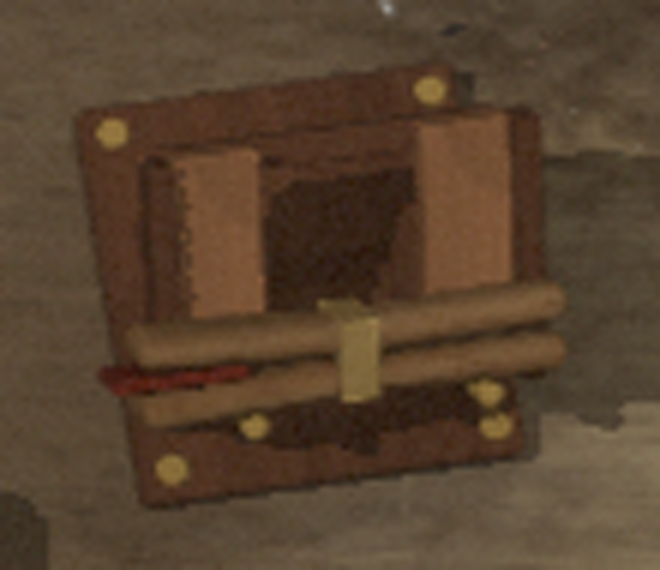

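c1 shows the plate with corners at crop (317,88), (532,145), (497,283) and (278,223), the charcoal top at (335,145), (485,138), (488,230) and (340,237), and the bottle and can to either side. c2 shows the rest's foot corners, the clamp's two jaws with the brass band at (358,360) and red wedge on the left, and pin tops at (255,425) and (487,390).

Run:
```python
from h import *
im=get_image("top");sc=get_image("scene")
np.set_printoptions(precision=1,suppress=True)
def crop(pts,f,o): return [((x+.5)/f-.5+o[0],(y+.5)/f-.5+o[1]) for x,y in pts]
def show(n,pts,z):
    P=np.array([onplane(im,p,z)[:2] for p in pts]); e=np.roll(P,-1,0)-P
    print(n,P.tolist() if len(P)<3 else P.round(1).tolist(),"c",P.mean(0),"len",np.linalg.norm(e,axis=1),"ang",np.degrees(np.arctan2(e[:,1],e[:,0])));return P
f,o=4.7,(180,220)
show("plate",crop([(317,88),(532,145),(497,283),(278,223)],f,o),9)
show("char",crop([(335,145),(485,138),(488,230),(340,237)],f,o),33)
show("bottle",crop([(126,178)],f,o),80);show("can",crop([(700,157)],f,o),48)
f,o=6,(350,165)
show("foot",crop([(78,112),(452,65),(520,452),(148,507)],f,o),12)
show("screws",crop([(112,132),(430,88),(496,425),(172,470)],f,o),13)
show("pins",crop([(255,425),(487,390)],f,o),64)
show("clampends lower",crop([(147,410),(555,348)],f,o),65)
show("clamp upper jaw",crop([(140,345),(555,300)],f,o),78)
show("band",crop([(342,325),(380,318),(380,400),(342,402)],f,o),80)
show("tray",[(98,137),(182,138),(174,241),(90,239)],24)
show("pot",[(285.5,210)],29)
```

```text
plate [[521.2, 41.6], [500.1, -45.8], [444.3, -32.7], [466.2, 55.5]] c [482.9   4.6] len [89.9 57.3 90.9 56.7] ang [-103.6  166.8   76.1  -14.2]
char [[495.3, 32.8], [499.5, -26.1], [463.3, -28.0], [459.2, 29.8]] c [479.3   2.1] len [59.1 36.2 58.  36.2] ang [ -85.9 -177.    94.1    4.8]
bottle [[475.29539512631254, 109.05493490118432]] c [475.3 109.1] len [0.] ang [0.]
can [[492.24134665641714, -109.21575345841916]] c [ 492.2 -109.2] len [0.] ang [0.]
foot [[633.8, -178.6], [652.5, -299.8], [526.5, -318.0], [506.1, -199.8]] c [ 579.7 -249. ] len [122.7 127.3 119.9 129.4] ang [ -81.2 -171.8   99.8    9.5]
screws [[627.2, -189.3], [644.4, -292.2], [534.9, -310.3], [517.9, -207.3]] c [ 581.1 -249.8] len [104.3 111.  104.4 110.7] ang [ -80.5 -170.6   99.3    9.4]
pins [[525.0427555568384, -222.00238405378406], [537.4451641007965, -292.24127432754534]] c [ 531.2 -257.1] len [71.3 71.3] ang [-80. 100.]
clampends lower [[528.6459976623743, -189.32625852695227], [550.6427551650758, -312.8874436033857]] c [ 539.6 -251.1] len [125.5 125.5] ang [-79.9 100.1]
clamp upper jaw [[546.1045103963777, -184.86864299416868], [562.8443392476265, -309.12035171284765]] c [ 554.5 -247. ] len [125.4 125.4] ang [-82.3  97.7]
band [[553.3, -244.7], [555.7, -256.1], [531.0, -255.5], [530.1, -244.2]] c [ 542.5 -250.1] len [11.6 24.7 11.3 23.2] ang [-78.1 178.7  94.5  -1.2]
tray [[709.7, 335.2], [711.9, 172.9], [510.6, 177.3], [510.5, 334.2]] c [610.7 254.9] len [162.3 201.4 156.9 199.2] ang [-89.2 178.8  90.    0.3]
pot [[573.9238403390955, -29.8947418851133]] c [573.9 -29.9] len [0.] ang [0.]
```

```bash
cat >> h.py <<'E'
np.set_printoptions(precision=3,suppress=True)
YAW=np.radians(9.5); SEAT=np.array([570.5,-250.6,60.])
Rz=lambda a:R.from_euler("z",a)
BED=Rz(YAW)*R.from_euler("y",-np.radians(28))
TOOLB=R.from_matrix(np.array([[0,-1,0],[-1,0,0],[0,0,-1]]).T)  # tool axes as columns: x=-y, y=-x, z=-z
def bedpose(x,y,z): return SEAT+BED.apply([x,y,z]), BED*TOOLB
def flat(x,y,z,yaw): return np.array([x,y,z],float), Rz(np.radians(yaw))*TOOLB
def go(p,r):
    s=read_state();q=R.from_quat(s["ee_rot"]);t=q.inv().apply(p-s["position"]);w=(q.inv()*r).as_rotvec()
    print("rot",w,"shift",t.round(1),"| %.0f mm %.1f deg"%(np.linalg.norm(t),np.degrees(np.linalg.norm(w))),"at",s["position"].round(1),"clk",s["clock"],"j",s["joints"].round(2))
E
python3 - <<'E'
from h import *
im=get_image("top")
for u in((222,153),(462,117)): print(onplane(im,((u[0]+.5)/6-.5+350,(u[1]+.5)/6-.5+165),82))
print("pred rear",[SEAT+BED.apply([47,y,0]) for y in(38.5,-38.5)])
print(bedpose(-14,0,110)[0]); go(*bedpose(-14,0,110))
E
```

```text
[ 604.43 -209.27   82.  ]
[ 617.367 -281.639   82.   ]
pred rear [array([ 605.075, -205.779,   82.065]), array([ 617.784, -281.723,   82.065])]
[ 507.375 -261.164  150.552]
rot [ 0.397 -0.359 -1.441] shift [-421.7  240.3   94.4] | 494 mm 88.1 deg at [ 162.9 -603.1  244.8] clk 0.25 j [-1.05  0.39  0.01 -0.   -1.19 -0.26]
```

Run:
```python
from h import *
go(np.array([330,-340,225.]),bedpose(0,0,0)[1])
```

```text
rot [ 0.397 -0.359 -1.441] shift [-229.9  210.5   20. ] | 312 mm 88.1 deg at [ 162.9 -603.1  244.8] clk 0.25 j [-1.05  0.39  0.01 -0.   -1.19 -0.26]
```

>>> carry_out([
  [0.047,-0.043,-0.172,-46,42,4,0.2],
  [0.095,-0.086,-0.345,-92,84,8,0.2],
  [0.142,-0.129,-0.517,-138,126,12,0.2],
  [0.19,-0.172,-0.69,-184,168,16,0.2],
  [0.238,-0.215,-0.862,-230,210,20,0.2],
])

```text
clock: 0.88
position: [331.0, -338.9, 225.6]
ee_rot: [-0.532, 0.832, -0.101, 0.119]
contact_force: [1.6, 0.4, 0.8]
gripper_width: 51.4
grasp_force: 0.0
```

Run:
```python
from h import *
go(*bedpose(-14,0,90));print(read_state()["gripper_width"])
```

```text
rot [ 0.156 -0.144 -0.573] shift [-139.  -100.   141.6] | 222 mm 35.0 deg at [ 331.  -338.9  225.6] clk 0.875 j [-0.53  0.04 -0.47 -0.17 -0.78  0.21]
51.44505446017008
```

>>> carry_out([
  [0.045,-0.042,-0.165,-40,-29,41,0.2],
  [0.09,-0.084,-0.33,-80,-58,82,0.2],
  [0.135,-0.125,-0.495,-120,-87,123,0.2],
  [0.156,-0.144,-0.573,-139,-100,141.6,0.2],
  [0.156,-0.144,-0.573,-139,-100,141.6,0.2],
])

```text
clock: 1.5
position: [517.0, -261.4, 130.5]
ee_rot: [0.739, -0.629, 0.154, -0.184]
contact_force: [-0.2, -0.1, 0.4]
gripper_width: 51.3
grasp_force: 0.0
```

Run:
```python
from h import *
go(*bedpose(-14,0,15))
a=get_image("scene")["color"][110:230,230:390];t=get_image("top")["color"][150:270,340:500]
cv2.imwrite("pics/v1.png",np.hstack([cv2.resize(x,(400,300),interpolation=cv2.INTER_CUBIC) for x in (a,t)]))
```

```text
rot [ 0.005  0.001 -0.006] shift [-1.7 -1.3 72.9] | 73 mm 0.4 deg at [ 517.  -261.4  130.5] clk 1.5 j [-0.33  0.31 -0.36 -0.47 -0.52  0.85]
```

View pics/v1.png

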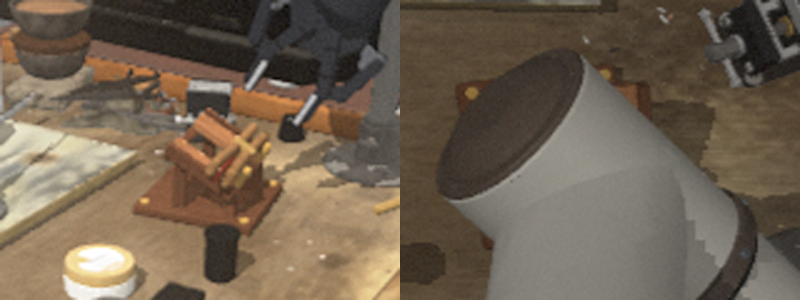

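The scene crop shows the open fingers squarely above the clamp, one on either side of its short width. The arm hides the rest in the top view. Going down.

>>> carry_out([
  [0.005,0,-0.006,-1.7,-1.3,30,0.2],
  [0.005,0,-0.006,-1.7,-1.3,55,0.2],
  [0.005,0,-0.006,-1.7,-1.3,73,0.2],
  [0.005,0,-0.006,-1.7,-1.3,73,0.2],
  [0.005,0,-0.006,-1.7,-1.3,73,-0.6],
])

```text
clock: 2.22
position: [550.7, -255.2, 69.3]
ee_rot: [0.74, -0.627, 0.158, -0.186]
contact_force: [0.1, 0.6, -0.4]
gripper_width: 34.6
grasp_force: 0.0
```

>>> carry_out([
  [0,0,0,0,0,0,-0.8],
  [0,0,0,0,0,0,-0.8],
  [0,0,0,0,0,0,-0.8],
])

```text
clock: 2.6
position: [550.7, -255.1, 69.6]
ee_rot: [0.74, -0.627, 0.158, -0.186]
contact_force: [-3.1, -0.1, 6.7]
gripper_width: 27.5
grasp_force: 59.6
```

>>> carry_out([
  [0,0,0,0,0,-30,-0.8],
  [0,0,0,0,0,-85,-0.8],
  [0,0,0,0,0,-85,-0.8],
])

```text
clock: 2.98
position: [511.6, -262.1, 147.5]
ee_rot: [0.74, -0.626, 0.161, -0.186]
contact_force: [0.3, -0.7, -1.5]
gripper_width: 27.1
grasp_force: 59.7
```

Run:
```python
from h import *
go(*flat(565,40,160,60)); go(*flat(610,288,120,90)); print(read_state()["gripper_width"])
```

```text
rot [-0.463 -0.224 -0.862] shift [-289.2  -96.5   36.6] | 307 mm 57.5 deg at [ 511.6 -262.1  147.5] clk 2.975 j [-0.33  0.27 -0.36 -0.46 -0.53  0.85]
rot [-0.409 -0.353 -1.373] shift [-526.6 -152.8  111.4] | 560 mm 84.5 deg at [ 511.6 -262.1  147.5] clk 2.975 j [-0.33  0.27 -0.36 -0.46 -0.53  0.85]
27.058961377077775
```

>>> carry_out([
  [-0.085,-0.042,-0.16,-58,-19,7,-0.8],
  [-0.17,-0.084,-0.32,-116,-38,14,-0.8],
  [-0.255,-0.125,-0.48,-174,-58,22,-0.8],
  [-0.34,-0.167,-0.64,-232,-77,29,-0.8],
  [-0.42,-0.205,-0.79,-289,-96,36,-0.8],
])

```text
clock: 3.6
position: [563.6, 42.8, 156.0]
ee_rot: [0.957, -0.291, 0.01, -0.017]
contact_force: [1.3, -0.6, -0.2]
gripper_width: 26.8
grasp_force: 59.7
```

Run:
```python
from h import *
go(*flat(610,288,80,90))
```

```text
rot [-0.034 -0.021 -0.59 ] shift [ -98.7 -226.5   83.8] | 261 mm 33.9 deg at [563.6  42.8 156. ] clk 3.6 j [ 0.35  0.35 -0.28 -0.02 -0.9   0.64]
```

>>> carry_out([
  [-0.01,-0.005,-0.15,-23,-53,15,-0.8],
  [-0.02,-0.01,-0.3,-46,-106,30,-0.8],
  [-0.03,-0.02,-0.45,-70,-160,45,-0.8],
  [-0.034,-0.021,-0.59,-92,-211,65,-0.8],
  [-0.034,-0.021,-0.59,-98.7,-226.5,83.8,-0.8],
])

```text
clock: 4.22
position: [611.5, 289.3, 78.7]
ee_rot: [1.0, -0.001, 0.001, -0.001]
contact_force: [-0.7, -0.7, -1.1]
gripper_width: 27.1
grasp_force: 59.7
```

>>> carry_out([
  [0,0,0,0,0,0,-0.8],
  [0,0,0,0,0,30,-0.8],
  [0,0,0,0,0,50,-0.8],
  [0,0,0,0,0,54,-0.8],
  [0,0,0,0,0,57,-0.8],
])

```text
clock: 4.85
position: [612.5, 285.1, 25.1]
ee_rot: [1.0, -0.003, 0.002, -0.001]
contact_force: [0.1, 0.6, -0.8]
gripper_width: 27.4
grasp_force: 59.7
```

Run:
```python
from h import *
go(*flat(610,288,20,90));print(read_state()["contact_force"])
```

```text
rot [-0.003 -0.004 -0.006] shift [-2.5 -2.9  5.1] | 6 mm 0.5 deg at [612.5 285.1  25.1] clk 4.85 j [ 0.67  0.67 -0.1   0.   -0.8   0.89]
[ 0.057  0.558 -0.841]
```

>>> carry_out([
  [0,0,0,0,0,3,-0.8],
  [0,0,0,0,0,5,-0.8],
  [0,0,0,0,0,7,-0.8],
  [0,0,0,0,0,7,-0.8],
])

```text
clock: 5.35
position: [612.2, 285.9, 19.0]
ee_rot: [1.0, -0.002, 0.002, -0.001]
contact_force: [-1.4, -1.0, 5.2]
gripper_width: 27.1
grasp_force: 63.3
```

>>> carry_out([
  [0,0,0,0,0,0,-0.1],
  [0,0,0,0,0,0,-0.1],
  [0,0,0,0,0,0,-0.1],
  [0,0,0,0,0,-25,-0.1],
  [0,0,0,0,0,-80,-0.1],
])

```text
clock: 5.98
position: [609.8, 284.3, 94.2]
ee_rot: [1.0, -0.003, -0.002, 0.001]
contact_force: [0.4, 0.9, -0.2]
gripper_width: 38.2
grasp_force: 0.0
```

Run:
```python
from h import *
go(*flat(530,60,150,30)); go(*flat(479.3,2.1,80,4.2))
```

```text
rot [0.004 0.002 1.041] shift [-78.6 224.9 -55. ] | 244 mm 59.7 deg at [609.8 284.3  94.2] clk 5.975 j [ 0.68  0.59 -0.04 -0.   -0.94  0.89]
rot [0.005 0.001 1.492] shift [-128.7  282.9   15.4] | 311 mm 85.5 deg at [609.8 284.3  94.2] clk 5.975 j [ 0.68  0.59 -0.04 -0.   -0.94  0.89]
```

>>> carry_out([
  [0,0,0.18,-16,45,-30,0.45],
  [0,0,0.36,-32,90,-55,0.45],
  [0,0,0.54,-48,140,-55,0.45],
  [0,0,0.72,-64,190,-55,0.45],
  [0,0,0.9,-79,225,-55,0.45],
])

```text
clock: 6.6
position: [530.1, 58.9, 151.2]
ee_rot: [0.898, -0.441, 0.001, -0.001]
contact_force: [0.4, -0.4, 0.1]
gripper_width: 61.8
grasp_force: 0.0
```

Run:
```python
from h import *
go(*flat(479.3,2.1,70,4.2))
im=get_image("top");cv2.imwrite("pics/v2.png",np.hstack([cv2.resize(im["color"][125:255,80:200],None,fx=3,fy=3),cv2.resize(im["color"][150:280,340:470],None,fx=3,fy=3)]))
```

```text
rot [-0.003  0.001  0.585] shift [13.9 75.2 80.9] | 111 mm 33.5 deg at [530.1  58.9 151.2] clk 6.6 j [ 0.41  0.32 -0.35 -0.   -0.9   0.24]
```

View pics/v2.png

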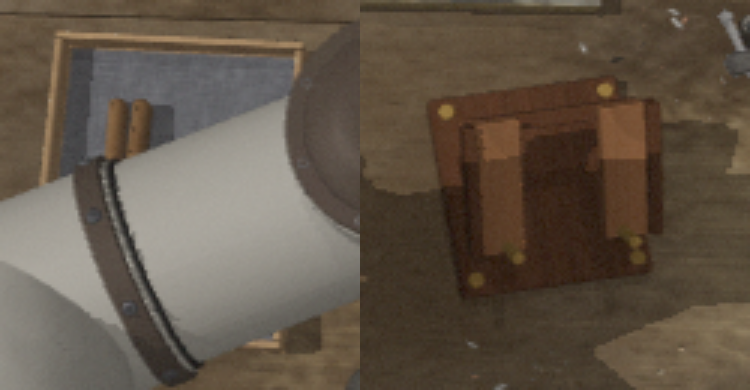

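The tray holds the clamp, lying along x. The rest is clear, with pin tops at crop (518,258) and (636,242), matching the earlier measurement. Now the charcoal.

>>> carry_out([
  [0,0,0.17,4,25,0,0.45],
  [0,0,0.34,9,50,20,0.45],
  [0,0,0.5,14,75,40,0.45],
  [-0.003,0.001,0.585,14,75,81,0.45],
  [-0.003,0.001,0.585,14,75,81,0.45],
])

```text
clock: 7.28
position: [479.0, 3.0, 67.9]
ee_rot: [0.735, -0.678, -0.002, 0.003]
contact_force: [-0.3, -0.4, -0.3]
gripper_width: 61.8
grasp_force: 0.0
```

Run:
```python
from h import *
go(*flat(479.5,2.1,25,4.2))
```

```text
rot [ 0.006 -0.001  0.008] shift [ 0.8 -0.7 42.9] | 43 mm 0.6 deg at [479.    3.   67.9] clk 7.275 j [ 0.35  0.36 -0.56 -0.   -0.65 -0.26]
```

>>> carry_out([
  [0.006,0,0.008,0.8,-0.7,25,0.45],
  [0.006,0,0.008,0.8,-0.7,42,0.45],
  [0.006,0,0.008,0.8,-0.7,42,0.45],
  [0.006,0,0.008,0.8,-0.7,42,-0.5],
  [0.006,0,0.008,0.8,-0.7,42,-0.7],
])

```text
clock: 7.9
position: [483.3, 3.5, 29.8]
ee_rot: [0.733, -0.681, 0.003, -0.004]
contact_force: [0.5, 0.9, 4.5]
gripper_width: 34.9
grasp_force: 60.7
```

>>> carry_out([
  [0,0,0,0,0,0,-0.7],
  [0,0,0,0,0,0,-0.7],
  [0,0,0,0,0,0,-0.7],
])

```text
clock: 8.28
position: [483.3, 3.5, 29.8]
ee_rot: [0.733, -0.681, 0.003, -0.004]
contact_force: [-0.7, 1.3, 6.8]
gripper_width: 34.7
grasp_force: 60.8
```

>>> carry_out([
  [0,0,0,0,0,-12,-0.7],
  [0,0,0,0,0,-60,-0.7],
  [0,0,0,0,0,-115,-0.7],
  [0,0,0,0,0,-115,-0.7],
])

```text
clock: 8.78
position: [483.9, 3.6, 148.3]
ee_rot: [0.732, -0.681, 0.005, -0.007]
contact_force: [-0.5, -0.2, -1.6]
gripper_width: 34.6
grasp_force: 60.3
```

Run:
```python
from h import *
s=read_state();print(s["contact_force"],s["gripper_width"])
go(*flat(610,222,90,90))
im=get_image("scene");cv2.imwrite("pics/v3.png",cv2.resize(im["color"][90:340,130:380],None,fx=2.4,fy=2.4))
```

```text
[-0.472 -0.182 -1.585] 34.56824279071974
rot [-0.016 -0.011 -1.498] shift [-208.4 -140.7   61.3] | 259 mm 85.8 deg at [483.9   3.6 148.3] clk 8.775 j [ 0.35  0.24 -0.48  0.   -0.83 -0.27]
```

View pics/v3.png

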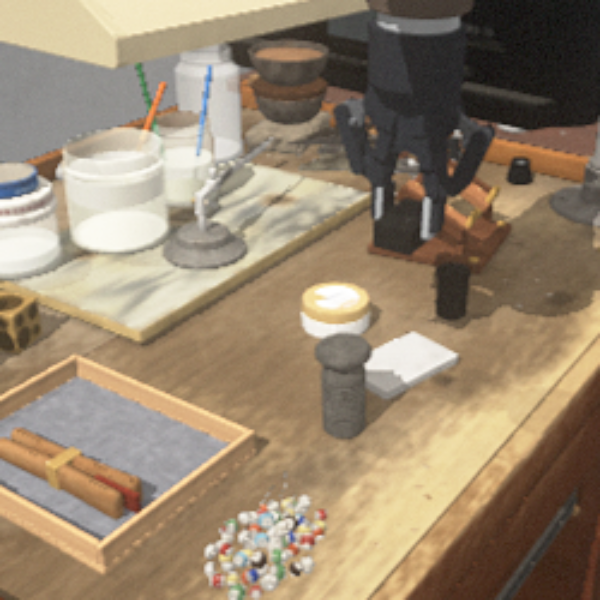

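The charcoal is held between the pads near its bottom edge at (400,225). The plate lies clear at (410,365), and the clamp lies in the tray at (60,465).

>>> carry_out([
  [0,0,-0.18,-42,-28,0,-0.7],
  [-0.005,0,-0.36,-84,-56,0,-0.7],
  [-0.01,-0.005,-0.54,-126,-85,0,-0.7],
  [-0.013,-0.008,-0.72,-168,-114,0,-0.7],
  [-0.016,-0.01,-0.9,-208,-141,10,-0.7],
])

```text
clock: 9.45
position: [607.0, 221.8, 133.0]
ee_rot: [0.956, -0.292, -0.006, 0.002]
contact_force: [0.1, -0.1, -0.8]
gripper_width: 34.4
grasp_force: 60.3
```

Run:
```python
from h import *
go(*flat(610,222,60,90))
```

```text
rot [ 0.004  0.013 -0.592] shift [ 3.2 -2.3 72.9] | 73 mm 33.9 deg at [607.  221.8 133. ] clk 9.45 j [ 0.6   0.52 -0.07 -0.01 -0.99  0.39]
```

>>> carry_out([
  [0,0,-0.17,1,0,10,-0.7],
  [0,0.005,-0.34,2,-1,25,-0.7],
  [0,0.01,-0.5,3,-2,40,-0.7],
  [0.004,0.013,-0.592,3,-2,60,-0.7],
  [0.004,0.013,-0.592,3,-2,73,-0.7],
])

```text
clock: 10.07
position: [608.0, 219.7, 58.4]
ee_rot: [1.0, -0.004, -0.001, 0.001]
contact_force: [-0.5, 0.4, -1.0]
gripper_width: 34.6
grasp_force: 60.3
```

>>> carry_out([
  [0,0,0,0,0,15,-0.7],
  [0,0,0,0,0,24,-0.7],
  [0,0,0,0,0,28,-0.7],
  [0,0,0,0,0,31,-0.7],
  [0,0,0,0,0,31,-0.7],
])

```text
clock: 10.7
position: [609.8, 220.8, 30.4]
ee_rot: [1.0, -0.003, 0.001, -0.001]
contact_force: [0.1, 0.6, 0.0]
gripper_width: 34.6
grasp_force: 60.4
```

>>> carry_out([
  [0,0,0,0,0,2,-0.7],
  [0,0,0,0,0,4,-0.7],
  [0,0,0,0,0,5,-0.7],
  [0,0,0,0,0,5,-0.7],
])

```text
clock: 11.2
position: [609.8, 220.7, 26.0]
ee_rot: [1.0, -0.003, 0.001, -0.001]
contact_force: [-1.0, 0.1, 5.1]
gripper_width: 34.5
grasp_force: 60.8
```

>>> carry_out([
  [0,0,0,0,0,0,0.05],
  [0,0,0,0,0,0,0.05],
  [0,0,0,0,0,-8,0.05],
  [0,0,0,0,0,-50,0.05],
  [0,0,0,0,0,-100,0.05],
])

```text
clock: 11.82
position: [609.1, 220.2, 125.6]
ee_rot: [1.0, -0.003, -0.0, 0.0]
contact_force: [0.4, 0.0, 0.0]
gripper_width: 44.7
grasp_force: 0.0
```

Run:
```python
from h import *
go(*flat(530,50,140,30)); go(*flat(482.9,4.6,80,-14))
```

```text
rot [ 0.    -0.     1.041] shift [-78.  170.7 -14.3] | 188 mm 59.6 deg at [609.1 220.2 125.6] clk 11.825 j [ 0.6   0.52 -0.09  0.   -0.96  0.97]
rot [ 0.    -0.     1.809] shift [-124.8  216.4   45.7] | 254 mm 103.6 deg at [609.1 220.2 125.6] clk 11.825 j [ 0.6   0.52 -0.09  0.   -0.96  0.97]
```

Run:
```python
from h import *
im=get_image("scene");c=im["color"]
q=proj(im,[482.9,4.6,9]);print(q)
x0,y0=int(q[0])-35,int(q[1])-25;w=c[y0:y0+50,x0:x0+70]
hsv=cv2.cvtColor(w,cv2.COLOR_BGR2HSV);m=((hsv[...,1]<50)&(hsv[...,2]>110)).astype(np.uint8)*255
cs=max(cv2.findContours(m,cv2.RETR_EXTERNAL,cv2.CHAIN_APPROX_NONE)[0],key=cv2.contourArea)
a=cv2.approxPolyDP(cv2.convexHull(cs),2,True)[:,0]+[x0,y0];print(cv2.contourArea(cs))
for p in a: print(p,onplane(im,p,9).round(1))
b=cv2.resize(np.hstack([w,cv2.cvtColor(m,cv2.COLOR_GRAY2BGR)]),None,fx=5,fy=5,interpolation=cv2.INTER_CUBIC)
t=cv2.resize(get_image("top")["color"][215:305,160:300],(700,340))
cv2.imwrite("pics/v4.png",np.vstack([b,t]))
```

```text
[296.902 240.176]
619.0
[320 237] [447.8 -34.9   9. ]
[319 241] [441.9 -19.    9. ]
[295 254] [458.9  52.9   9. ]
[289 255] [467.1  62.8   9. ]
[282 250] [488.8  55.1   9. ]
[285 236] [513.3   4.2   9. ]
[301 228] [501.8 -45.6   9. ]
```

View pics/v4.png

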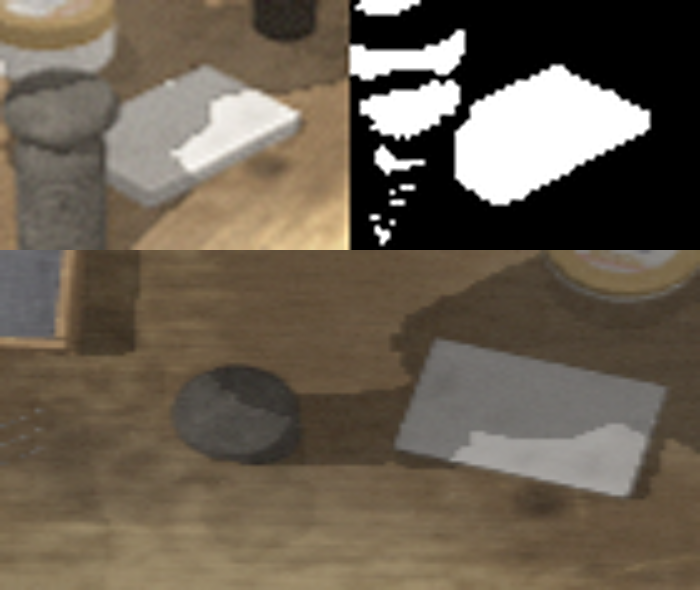

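The top view at the bottom shows the bare plate with corners at (437,340), (666,387), (630,497) and (396,449), unmoved from the first measurement. The bottle still stands.

>>> carry_out([
  [0,0,0.18,-16,34,-15,0.7],
  [0,0,0.36,-32,68,-15,0.7],
  [0,0,0.54,-48,102,-15,0.7],
  [0,0,0.72,-64,136,-15,0.7],
  [0,0,0.9,-78,171,-15,0.7],
])

```text
clock: 12.55
position: [529.8, 49.1, 140.1]
ee_rot: [0.898, -0.44, 0.001, -0.001]
contact_force: [0.6, -0.8, 0.6]
gripper_width: 72.6
grasp_force: 0.0
```

Run:
```python
from h import *
go(*flat(482.5,4.6,80,-14))
```

```text
rot [-0.003  0.001  0.903] shift [ 6.2 64.8 60. ] | 88 mm 51.8 deg at [529.8  49.1 140.1] clk 12.55 j [ 0.4   0.33 -0.37 -0.   -0.87  0.26]
```

>>> carry_out([
  [0,0,0.18,1,20,0,0.7],
  [0,0,0.36,2,40,0,0.7],
  [0,0,0.54,4,60,10,0.7],
  [0,0,0.72,6,65,30,0.7],
  [-0.003,0.001,0.903,6,65,60,0.7],
])

```text
clock: 13.18
position: [483.6, 5.2, 80.3]
ee_rot: [-0.615, 0.788, -0.001, 0.001]
contact_force: [0.7, 0.3, -0.0]
gripper_width: 72.4
grasp_force: 0.0
```

Run:
```python
from h import *
read_state();get_image("top");go(*flat(482.5,4.6,25,-14))
```

```text
rot [ 0.006 -0.003 -0.006] shift [-0.6 -2.  51.2] | 51 mm 0.5 deg at [480.8   4.6  76.2] clk 13.225 j [ 0.35  0.35 -0.55 -0.   -0.67 -0.6 ]
```

>>> carry_out([
  [0.006,-0.003,-0.006,-0.6,-2,25,0.7],
  [0.006,-0.003,-0.006,-0.6,-2,48,0.7],
  [0.006,-0.003,-0.006,-0.6,-2,52,0.7],
  [0.006,-0.003,-0.006,-0.6,-2,54,0.7],
  [0.006,-0.003,-0.006,-0.6,-2,56,0.7],
])

```text
clock: 13.85
position: [485.8, 5.7, 24.6]
ee_rot: [-0.621, 0.784, -0.002, 0.004]
contact_force: [-0.6, 0.0, -0.0]
gripper_width: 72.2
grasp_force: 0.0
```

>>> carry_out([
  [0,0,0,0,0,2,0.6],
  [0,0,0,0,0,4,0.6],
  [0,0,0,0,0,4,0.6],
])

```text
clock: 14.22
position: [485.0, 5.4, 19.7]
ee_rot: [-0.62, 0.784, -0.001, 0.003]
contact_force: [0.6, -0.0, 0.2]
gripper_width: 68.2
grasp_force: 0.0
```

>>> carry_out([
  [0,0,0,0,2,2,0.6],
  [0,0,0,0,2,3,0.6],
  [0,0,0,0,2,4,0.6],
  [0,0,0,0,2,4,0.6],
])

```text
clock: 14.72
position: [483.1, 5.9, 15.6]
ee_rot: [-0.62, 0.784, -0.001, 0.002]
contact_force: [0.2, -0.5, -0.3]
gripper_width: 68.5
grasp_force: 0.0
```

>>> carry_out([
  [0,0,0,0,0,3,0.6],
  [0,0,0,0,0,5,0.6],
  [0,0,0,0,0,5.5,0.6],
  [0,0,0,0,0,5.5,0.6],
])

```text
clock: 15.22
position: [483.2, 5.9, 10.1]
ee_rot: [-0.62, 0.784, -0.001, 0.002]
contact_force: [0.2, -0.0, 0.5]
gripper_width: 68.3
grasp_force: 0.0
```

>>> carry_out([
  [0,0,0,0,0,0,0.1],
  [0,0,0,0,0,0,0.1],
  [0,0,0,0,0,0,0.1],
  [0,0,0,0,0,0,0.1],
])

```text
clock: 15.72
position: [483.8, 6.0, 10.9]
ee_rot: [-0.62, 0.784, -0.002, 0.003]
contact_force: [-0.6, -0.3, 5.6]
gripper_width: 56.2
grasp_force: 63.8
```

>>> carry_out([
  [0,0,0,0,0,-10,0.1],
  [0,0,0,0,0,-60,0.1],
  [0,0,0,0,0,-120,0.1],
  [0,0,0,0,0,-150,0.1],
  [0,0,0,0,0,-150,0.1],
])

```text
clock: 16.35
position: [483.1, 6.1, 162.4]
ee_rot: [-0.62, 0.784, -0.002, 0.005]
contact_force: [0.2, 0.3, -3.3]
gripper_width: 56.1
grasp_force: 66.2
```

Run:
```python
from h import *
s=read_state();print(s["contact_force"],s["gripper_width"]);go(*bedpose(3,1,91))
```

```text
[ 0.247  0.349 -3.307] 56.051716741784205
rot [ 0.471 -0.094 -0.391] shift [ 244.3 -106.7   20.3] | 267 mm 35.5 deg at [483.1   6.1 162.4] clk 16.35 j [ 0.35  0.22 -0.46  0.   -0.88 -0.58]
```

>>> carry_out([
  [0.08,-0.016,-0.07,50,-20,0,0.1],
  [0.18,-0.036,-0.15,105,-45,0,0.1],
  [0.28,-0.056,-0.235,160,-70,4,0.1],
  [0.38,-0.076,-0.315,212,-93,10,0.1],
  [0.471,-0.094,-0.391,244,-107,20,0.1],
])

```text
clock: 16.98
position: [523.9, -235.0, 140.8]
ee_rot: [0.733, -0.647, 0.131, -0.165]
contact_force: [-0.8, -0.2, -2.9]
gripper_width: 55.7
grasp_force: 66.2
```

>>> carry_out([
  [0,0,0,0,0,0,0.1],
  [0,0,0,0,0,0,0.1],
])

```text
clock: 17.23
position: [524.4, -233.7, 141.8]
ee_rot: [0.732, -0.648, 0.131, -0.165]
contact_force: [-0.7, 0.8, -3.7]
gripper_width: 56.1
grasp_force: 66.2
```

Run:
```python
from h import *
go(*bedpose(3,1,40))
im=get_image("scene");cv2.imwrite("pics/v5.png",cv2.resize(im["color"][110:230,240:380],None,fx=5,fy=5,interpolation=cv2.INTER_CUBIC))
```

```text
rot [ 0.065  0.002 -0.045] shift [23.2 -6.7 51.9] | 57 mm 4.5 deg at [ 524.4 -233.7  141.8] clk 17.225 j [-0.24  0.29 -0.38 -0.33 -0.53  0.61]
```

View pics/v5.png

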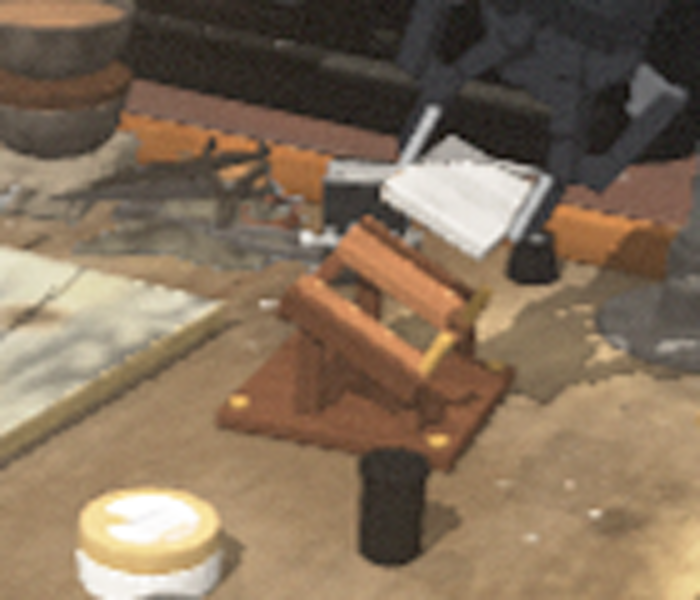

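The plate is held square between the fingers above the rest at (465,195), with the rails and pins free below. Next I'll align, then descend.

>>> carry_out([
  [0.065,0.002,-0.045,23,-7,15,0.1],
  [0.065,0.002,-0.045,23,-7,30,0.1],
  [0.065,0.002,-0.045,23,-7,45,0.1],
  [0.065,0.002,-0.045,23,-7,52,0.1],
  [0.065,0.002,-0.045,23,-7,52,0.1],
])

```text
clock: 17.9
position: [556.4, -251.6, 98.3]
ee_rot: [0.741, -0.626, 0.158, -0.185]
contact_force: [-0.4, 0.4, -3.3]
gripper_width: 56.2
grasp_force: 66.2
```

Run:
```python
from h import *
go(*bedpose(3,1,14))
a=[cv2.resize(get_image("scene")["color"][130:220,270:370],(400,360),interpolation=cv2.INTER_CUBIC)]
s=read_state();print(BED.inv().apply(s["position"]-SEAT))
```

```text
rot [-0.003 -0.     0.003] shift [ 0.3  2.7 26.4] | 27 mm 0.2 deg at [ 556.4 -251.6   98.3] clk 17.9 j [-0.29  0.39 -0.32 -0.49 -0.45  0.86]
[ 5.971  1.014 40.92 ]
```

>>> carry_out([
  [-0.003,0,0.003,0,2.5,10,0.1],
  [-0.003,0,0.003,0,2.5,18,0.1],
  [-0.003,0,0.003,0,2.5,24,0.1],
  [-0.003,0,0.003,0,2.5,26,0.1],
  [-0.003,0,0.003,0,2.5,26,0.1],
])

```text
clock: 18.58
position: [566.5, -250.9, 74.8]
ee_rot: [0.74, -0.627, 0.157, -0.185]
contact_force: [0.2, -0.0, -3.4]
gripper_width: 55.9
grasp_force: 66.2
```

Run:
```python
from h import *
go(*bedpose(3,1,11));s=read_state();print(BED.inv().apply(s["position"]-SEAT),BED.inv().apply(s["contact_force"]))
im=get_image("scene");cv2.imwrite("pics/v6.png",cv2.resize(im["color"][130:220,270:380],None,fx=6,fy=6,interpolation=cv2.INTER_CUBIC))
```

```text
rot [-0.001 -0.001 -0.001] shift [-0.6  0.5  4. ] | 4 mm 0.1 deg at [ 566.5 -250.9   74.8] clk 18.575 j [-0.29  0.44 -0.31 -0.52 -0.42  0.89]
[ 3.483  0.388 14.957] [-1.39  -0.044 -3.056]
```

View pics/v6.png

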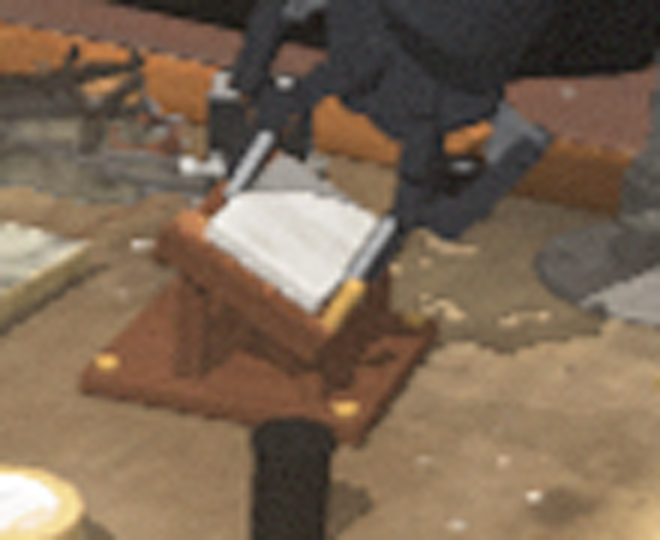

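The plate is just above the rails at (295,245), between the cheeks, with its lower edge a few mm short of the pin at (345,305).

>>> carry_out([
  [0,0,0,0,0,2,0.1],
  [0,0,0,0,0,3,0.1],
  [0,0,0,0,0,4,0.1],
  [0,0,0,0,0,4,0.1],
])

```text
clock: 19.12
position: [568.3, -250.5, 71.6]
ee_rot: [0.74, -0.627, 0.157, -0.185]
contact_force: [-1.0, 0.7, -2.1]
gripper_width: 55.9
grasp_force: 66.3
```

Run:
```python
from h import *
s=read_state();print(BED.inv().apply(s["position"]-SEAT),BED.inv().apply(s["contact_force"]))
```

```text
[ 3.56   0.42  11.206] [-1.763  0.814 -1.415]
```

>>> carry_out([
  [0,0,0,0,0,1,0.1],
  [0,0,0,0,0,1.5,0.1],
  [0,0,0,0,1.5,1.5,0.1],
  [0,0,0,0,3,1.5,0.1],
  [0,0,0,0,3,1.5,0.1],
])

```text
clock: 19.75
position: [568.1, -251.1, 71.2]
ee_rot: [0.74, -0.627, 0.159, -0.186]
contact_force: [-2.4, 2.6, 5.5]
gripper_width: 56.1
grasp_force: 67.2
```

Run:
```python
from h import *
s=read_state();print(BED.inv().apply(s["position"]-SEAT),BED.inv().apply(s["contact_force"]))
```

```text
[ 3.089 -0.046 11.067] [0.899 2.96  5.775]
```

>>> carry_out([
  [0,0,0,0,1.5,0,0.1],
  [0,0,0,0,3,0,0.1],
  [0,0,0,0,3,0,0.1],
])

```text
clock: 20.12
position: [566.2, -252.1, 70.1]
ee_rot: [0.74, -0.626, 0.16, -0.186]
contact_force: [-0.5, 1.3, 5.4]
gripper_width: 55.9
grasp_force: 67.0
```

Run:
```python
from h import *
s=read_state();print(BED.inv().apply(s["position"]-SEAT),BED.inv().apply(s["contact_force"]))
```

```text
[ 0.801 -0.804 11.059] [2.321 1.378 4.863]
```

>>> carry_out([
  [0,0,0,0,1.5,0,0.1],
  [0,0,0,0,3,0,0.1],
  [0,0,0,0,3,0,0.1],
])

```text
clock: 20.5
position: [565.1, -252.5, 69.6]
ee_rot: [0.74, -0.626, 0.162, -0.186]
contact_force: [2.5, 3.0, 5.1]
gripper_width: 55.7
grasp_force: 66.9
```

Run:
```python
from h import *
s=read_state();print(BED.inv().apply(s["position"]-SEAT),BED.inv().apply(s["contact_force"]))
```

```text
[-0.434 -1.006 11.099] [4.992 2.501 3.133]
```

>>> carry_out([
  [0,0,0,0,0,0,0.5],
  [0,0,0,0,0,0,0.5],
  [0,0,0,0,2,0,0.5],
  [0,0,0,0,4,0,0.5],
  [0,0,0,0,4,0,0.5],
])

```text
clock: 21.12
position: [562.7, -252.5, 67.2]
ee_rot: [0.74, -0.626, 0.162, -0.187]
contact_force: [9.3, 5.3, 4.9]
gripper_width: 64.4
grasp_force: 5.7
```

Run:
```python
from h import *
s=read_state();print(BED.inv().apply(s["position"]-SEAT),BED.inv().apply(s["contact_force"]))
```

```text
[-3.718 -0.616 10.135] [11.15   3.739 -0.352]
```

>>> carry_out([
  [0,0,0,0,-4,0,0.65],
  [0,0,0,0,-4,0,0.65],
  [0,0,0,0,-4,-15,0.65],
  [0,0,0,0,-4,-60,0.65],
  [0,0,0,0,-4,-110,0.65],
])

```text
clock: 21.75
position: [507.7, -260.2, 162.7]
ee_rot: [0.74, -0.628, 0.155, -0.184]
contact_force: [0.3, -0.9, 0.0]
gripper_width: 70.8
grasp_force: 0.0
```

Run:
```python
from h import *
s=read_state();print(BED.inv().apply(s["position"]-SEAT),BED.inv().apply(s["contact_force"]),s["joints"])
go(np.array([360,-330,260.]),bedpose(0,0,0)[1])
```

```text
[ -7.812   0.93  120.504] [ 0.132 -0.924 -0.061] [-0.328  0.248 -0.359 -0.423 -0.569  0.805]
rot [ 0.002 -0.    -0.002] shift [  44.7   93.5 -159.5] | 190 mm 0.2 deg at [ 507.7 -260.2  162.7] clk 21.75 j [-0.33  0.25 -0.36 -0.42 -0.57  0.81]
```

>>> carry_out([
  [0,0,0,11,23,-40,0.65],
  [0,0,0,22,46,-80,0.65],
  [0,0,0,34,70,-120,0.65],
  [0,0,0,45,93,-160,0.65],
])

```text
clock: 22.25
position: [359.3, -330.1, 260.8]
ee_rot: [0.74, -0.628, 0.157, -0.184]
contact_force: [0.7, -0.9, 1.4]
gripper_width: 70.2
grasp_force: 0.0
```

Run:
```python
from h import *
t=get_image("top")["color"];s=get_image("scene")["color"]
r=lambda a,w,h:cv2.resize(a,(w,h),interpolation=cv2.INTER_CUBIC)
cv2.imwrite("pics/v7.png",np.vstack([np.hstack([r(t[165:260,350:460],347,300),r(s[135:215,270:370],375,300)]),np.hstack([r(t[120:290,80:360],472,287),r(s[200:330,90:203],250,287)])]))
```

```text
(no output)
```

View pics/v7.png

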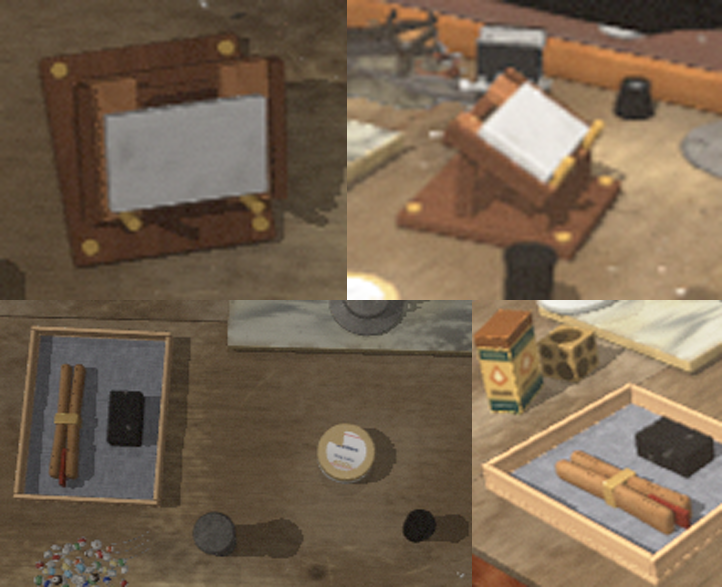

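The plate lies on the rails against the pins. The clamp and charcoal lie in the tray, and the bystanders are standing. I'll check the seating numerically in the bed frame.

Run:
```python
from h import *
im=get_image("top");c=im["color"]
hsv=cv2.cvtColor(c,cv2.COLOR_BGR2HSV);m=((hsv[...,1]<45)&(hsv[...,2]>100)).astype(np.uint8)*255
m[:180]=0;m[245:]=0;m[:,:365]=0;m[:,445:]=0
cs=max(cv2.findContours(m,cv2.RETR_EXTERNAL,cv2.CHAIN_APPROX_NONE)[0],key=cv2.contourArea)[:,0]
def bed(uv,z):
    d=BED.inv().apply(ray(im,uv));p=BED.inv().apply(im["position"]-SEAT);return p+d*(z-p[2])/d[2]
P=np.array([bed(u,9)[:2] for u in cs])
print(P.min(0),P.max(0))
for side in(1,-1):
    e=[max(side*P[(abs(P[:,1]-y)<2.5)][:,0]) for y in range(-36,37,8)]
    k=np.polyfit(range(-36,37,8),e,1);print(side,np.round(e,1),"slope deg",np.degrees(np.arctan(k[0])),"at0",k[1])
f=lambda X,Y:((X+.5)/3.155-.5+350,(Y+.5)/3.158-.5+165)
print("pin tops",[bed(f(*p),22) for p in((131,222),(255,203))])
```

```text
[-30.122 -47.231] [29.531 46.074]
1 [28.9 28.1 29.1 28.8 28.  29.  28.4 29.2 28.9 28.1] slope deg -0.016797920411230422 at0 28.651038177187107
-1 [28.7 29.6 30.1 29.  29.9 28.8 29.3 29.9 29.1 29.9] slope deg 0.2799359853426277 at0 29.432283660310585
pin tops [array([-32.556,  37.209,  22.   ]), array([-31.692, -35.184,  22.   ])]
```

```bash
python3 -c "
from bench import *
print(job_done())"
```

```text
the job is handed in; nothing more can be done
None
```

The job is handed in: the clamp and charcoal lie in the tray, and the steel plate sits flat on the rest, square against both pins to within about 1 mm by the last camera check; the bottle, canister and pot are still standing, and the arm's clock read about 22 s.

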